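# Slide the halva loaf onto the narrow weighing platform

## Task

Zero the empty scale by pressing its button all the way down, then weigh the halva loaf that lies on the wooden block: slide it, without lifting it, across the gap onto the narrow platform of the scale. It must end up centred and square on the platform, its long side along the platform's long side, lying flat and clear of the block; leave everything else on the counter where it is.

Things in the scene. Friction and masses are not known exactly. Their poses are not given: they have to be found in the camera images.
- loaf: Film-wrapped cream-coloured halva loaf lying on the wooden block; a rigid slab 110 mm (its x) by 86 mm (its y) by 65 mm high (its z, up), about 0.6 to 0.9 kg, the same either way round; too wide for most grippers, so it is pushed. Origin: centre of its underside. It slides on block and platform with a friction coefficient of 0.5 to 0.75, so pushes should be low (up to about 40 mm above its underside).
- block: Fixed wooden cutting block, 250 mm (its x) by 220 mm (its y), flat top 60 mm above the counter. Origin: centre of its underside, on the counter. It stands beside the scale, on its left or on its right as seen by the robot, and has the same yaw as the scale.
- scale: Fixed dark grey counter scale. Origin: on the counter, right below the centre of the platform. The dark base spans x -130 to +55 mm and y -52 to +52 mm in its frame and is 30 mm high; the end towards the robot (-x) carries a small flat display and a round button, and the raised steel platform stands over the rest.
- platform (a point): Centre of the top face of the scale's steel platform, 58 mm above the counter (2 mm below the block's top), axes as the scale's: z up, x along its length. The platform is 110 mm (x) by 66 mm (y), without a rim, so a centred loaf hangs over by 10 mm on either long side. The gap from the platform's long edge to the near edge of the block, along y, is 28 to 38 mm, and the platform's centre may lie up to 15 mm off the block's in x.
- zero_button (a joint): Travel of the scale's zero button in m: 0 up, 0.005 fully down (needs about 4 N); it springs back. It counts as pressed beyond 0.004.
- zero_button_top (a point): Centre of the top face of the zero button, a grey push button 28 mm across that is pressed straight down; at scale x -95 mm, y +28 mm.
- spare_a: Brown film-wrapped loaf, 110 x 86 x 65 mm, on the counter at the right of the work (-y); not to be moved. Origin: centre of its underside.
- spare_b: Cream film-wrapped loaf, 110 x 86 x 65 mm, on the counter at the left of the work (+y); not to be moved. Origin: centre of its underside.
- jug: Steel jug with one handle, 90 mm across, 130 mm high, standing on the counter at one side of the work; not to be moved. Origin: centre of its underside.
- dispenser: Black desk tape dispenser, 150 x 60 mm, about 105 mm high, on the counter at the other side; not to be moved. Origin: centre of its underside.
Things that resemble listed ones, but are neither listed nor needed, are in the scene too. What is shaped like the loaf but purple or red is not meant.

How it is judged:
On the way, in this order (a step that is already met when the one before it is completed fails the run):
1. the zero button is pressed down while nothing of the loaf rests on the scale (value of joint zero_button above 0.004 m and contact force between loaf and scale below 0.1 N), for 0.05 s.
2. the loaf is across the gap, resting on the platform and off the block (contact force between loaf and scale above 1 N and contact force between loaf and block below 0.1 N and horizontal distance between loaf and platform below 0.04 m), for 0.1 s.
At the end, for the whole second after the job is handed in: The loaf rests flat and still on the platform (underside within 4 mm of its top, tilt under 0.05 rad), its centre within 15 mm of the platform's centre along the platform and 12 mm across it, square to it within 0.15 rad, and not touching the block (x of loaf in the frame of platform between -0.015 and 0.015 m and y of loaf in the frame of platform between -0.012 and 0.012 m and z of loaf in the frame of platform between -0.004 and 0.004 m and angle between the x axis of loaf and the x axis of platform, either way round below 0.15 rad and angle between loaf's own z axis and vertical below 0.05 rad and contact force between loaf and block below 0.1 N and linear speed of loaf below 0.01 m/s).
It fails at once if the loaf is lifted: its underside more than 20 mm above the block's top (height (world z) of loaf above 0.08 m).
It fails at once if another thing on the counter is moved by more than 25 mm (distance of any of spare_a, spare_b, jug, dispenser from where it was at the start of the episode above 0.025 m).
It also fails if it takes over 72 s, if anything falls off the work surface, if the arm or the gripper's body presses on something with over 40 N, if the wrist force passes 120 N, or if a joint passes its speed limit or range.

## Robot

A 6-joint arm with a two-finger parallel gripper is mounted at the origin on the work surface. World frame = base frame: x ahead of the robot, y to its left, z up, the work surface at z = 0. Lengths are in m, angles in rad, forces in N, time in s.
With the tool pointing down it reaches from about 0.275 to 0.725 m from the base axis. Payload 15.9 kg.
Tool frame: the origin (TCP) lies at the very end of the fingers, on their centre line; the grasp point (between the pads) lies 19 mm behind it; y points along the fingers, z is the direction in which the jaws open and shut, and the axes are right-handed (so a half turn about y gives the same grasp; the last joint's range is limited). The gripper opens to 85 mm and grips with 20 to 120 N. Pads are 22 mm wide; open, the fingers measure 114 mm over their backs; the gripper's body (76 mm by 85 mm) begins 54 mm behind the grasp point. The pads swing forward as they close: fully open they stand 13 mm farther back than shut.
Start: joints at [1.294, 0.213, -0.034, 1.323, 0, 1.571], TCP at [0.137, 0.481, 0.231] pointing down, gripper open.
Joint ranges: [-2.98, 2.98], [-0.74, 1.72], [-1.14, 1.35], [-2.1, 2.04], [-1.57, 1.44], [-3.14, 3.14]. Speed limits (rad/s): [1.89, 1.89, 2.39, 2.57, 3.14, 3.14].

## Interface

Orientations are given as a unit quaternion [x, y, z, w].
In Python, from station import arm gives the robot as it stands.
- The arm moves only by the tool move_arm, never from a script. Its argument "steps" is a list of rows, each a list of 7 numbers: the gripper's target within -1 to 1 (fully open at 1, half-way at 0, shut at -1), then the shift along the world's x, y, z in m, then the turn, a rotation vector about the world's x, y, z in degrees. In form: [[jaw, dx, dy, dz, ax, ay, az], ...]. A call has 1 to 5 rows; each row shifts and turns the commanded pose from where the row before left it; what a row does not reach is not made up. A row lasts 1/10 s, in which the tool goes at most 50 mm and 8.59 degrees, less where a joint would pass 70% of its speed; a pose out of reach is approached as far as the arm can. A call with a gripper value outside its range is refused whole. The fingers move at their own pace and stop on an object; "grip_force" is the grip in N (left out, the last holds). Time passes only in rows, so rows that do not move let the fingers close. It gives the time, the measured TCP pose, the force and the opening at its end, in the units of the state.
- arm.read_state(): the state, without advancing time (a new reading comes with each control period).
- arm.camera(name): name is "scene" or "top"; returns a dict with "image" (480x640x3 uint8, red, green, blue), "K" (3x3 intrinsics, pixels), "R" (3x3) and "t" (3): a world point X has camera coordinates R X + t. Camera axes: x right, y down, z forward; pixel columns grow to the right and rows downward; lengths in m; the calibration is good to about 2 mm. A picture is of the moment at which its call begins. There is no depth.
- arm.sign_off(): hands the job in, once; it reports no verdict.
Trained networks look in a picture, given as the dict that the camera call returned (one of the last four; its "shot" number tells which), for a name from the list of things; names that differ only in an ending like _2 or _b are one class to them, and where a whole thing is asked for, a point or a joint stands for the part that bears it (a point fixed in the world has none). Each returns a list of dicts, best first, with "p" (0 to 1); they miss things now and then, are a little off and sometimes report something else, mostly with a low value. They report only what shows in the picture. A call takes as long as a camera call. They do not tell look-alikes from the thing itself.
- arm.outline_of(picture, label): "region" (480x640 bool, what is visible of it) and "xy" ([column, row] in pixels, amid what is visible of it).
The state is a dict: "clock": time; "q": joint angles; "qvel": joint speeds; "joint_torque": joint torques, N m; "tool_pos": TCP position; "orientation": TCP orientation; "force": force on the tool from outside, world axes, zero at the start; "moment": the same for the moment, N m; "grip_width": opening from 0.0 (shut) to 1.0 (fully open).
Only numpy, scipy, OpenCV 4.12 (cv2) and the standard library are available. Lean on these libraries where they do the work, as an engineer would, in place of code of your own. Each camera call takes 0.05 s, during which the arm holds its last target.

## Working session

There is one attempt and no reset: what is moved stays moved. The work goes in short steps, Python scripts to look and compute and a tool call to move; the robot and the scene stay as the last step left them, time stands still between calls to the robot, and variables do not carry over. Pictures are saved under pics/ and viewed, and the job is handed in when it is done.

Besides the shell and the picture viewer there is one more tool, called after "Call:" as name(argument=value, ...), one argument or row to a line, values as JSON. move_arm: Moves the arm, as the interface text tells. Its arguments: {"type":"object","properties":{"steps":{"type":"array","items":{"type":"array","items":{"type":"number"}}},"grip_force":{"type":"number"}},"required":["steps"]}

```bash
mkdir -p pics; ls
python3 - <<'E'
from station import arm
import cv2, pickle
s=arm.read_state(); print(s)
for n in ("scene","top"):
    c=arm.camera(n); pickle.dump(c,open(n+"0.pkl","wb"))
    cv2.imwrite(f"pics/{n}0.png",c["image"][:,:,::-1]); print(n,c["K"],c["R"],c["t"],c["shot"])
    for l in ("loaf","block","scale","platform","zero_button","spare_a","jug","dispenser"):
        try:
            for d in arm.outline_of(c,l): print(n,l,d["p"],d["xy"],d["region"].sum())
        except Exception as e: print(l,e)
E
```

```text
pics
{'clock': 0.0, 'q': array([ 1.29399794e+00,  2.13378706e-01, -3.50956442e-02,  1.32351925e+00,
        7.52033035e-07,  1.57078228e+00]), 'qvel': array([-0.00102828, -0.00054526, -0.00024049,  0.00220761, -0.00103272,
       -0.00091866]), 'joint_torque': array([ 2.53381004e-03, -6.86151981e+01,  4.87122738e+01,  1.72714563e-02,
        9.36133824e-05, -5.38106042e-05]), 'tool_pos': array([0.13653775, 0.48061333, 0.23079041]), 'orientation': array([ 0.70076528, -0.09760462,  0.09748729, -0.69992685]), 'force': array([-0.58513217,  0.0285739 ,  0.48160231]), 'moment': array([ 0.00831485, -0.01958784,  0.01052157]), 'grip_width': 0.9967807317065225}
scene [[513.99039244   0.         324.42806693]
 [  0.         513.99039244 239.9274107 ]
 [  0.           0.           1.        ]] [[-0.18206175  0.98303307 -0.02234961]
 [ 0.53248231  0.07945874 -0.84270333]
 [-0.82662937 -0.16532482 -0.53791411]] [ 0.13415869 -0.27731081  1.58709682] 1
scene loaf 0.87 [194.6, 292.7] 3223
scene loaf 0.85 [372.1, 286.0] 3500
scene loaf 0.76 [289.3, 194.7] 2328
scene block 0.76 [280.2, 241.0] 6463
sce
[... 289 characters left out ...]
, 204.4] 3026
scene dispenser 0.83 [202.0, 190.7] 1603
top [[575.26806692   0.         312.04629735]
 [  0.         575.26806692 237.22842932]
 [  0.           0.           1.        ]] [[ 0.01117283 -0.99978873  0.01725282]
 [-0.98255128 -0.01418042 -0.18545052]
 [ 0.18565599 -0.01487978 -0.98250213]] [-0.01273536  0.61676029  1.20852289] 2
top loaf 0.92 [411.4, 167.6] 2227
top loaf 0.65 [362.5, 276.5] 2329
top loaf 0.62 [274.5, 190.1] 2199
top block 0.7 [371.7, 256.0] 9372
top scale 0.97 [286.3, 279.9] 3957
top platform 0.58 [287.8, 282.7] 3915
top zero_button 0.45 [267.8, 304.7] 138
top spare_a 0.8 [137.9, 235.5] 2402
top jug 0.63 [129.4, 323.6] 2310
top dispenser 0.77 [477.9, 330.1] 2342
```

View pics/scene0.png

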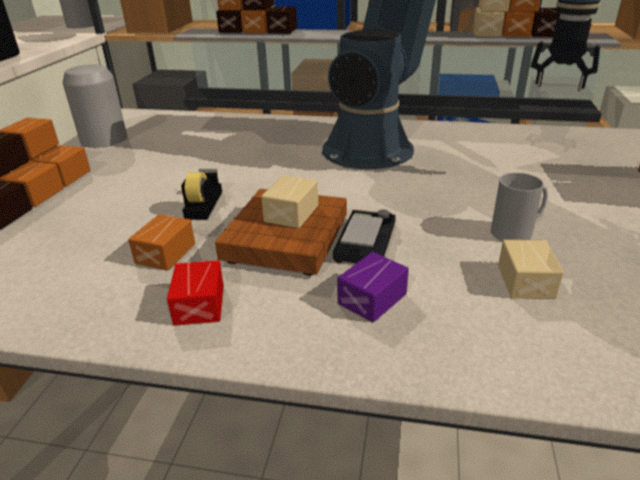

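View pics/top0.png

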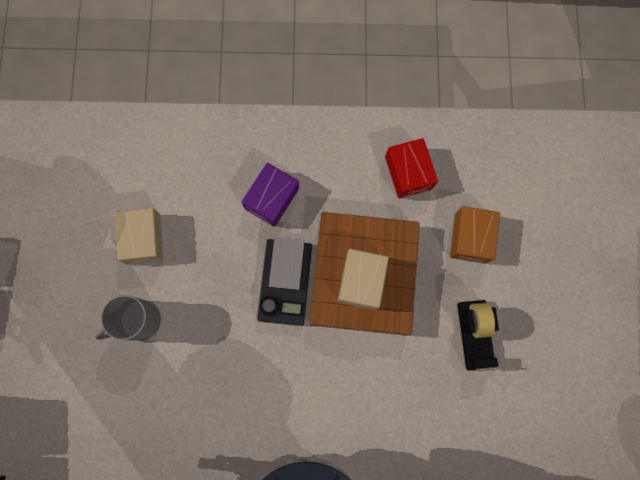

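Candidates for the loaf in the top view are the cream one on the block (362,278), the cream spare_b (138,235), the brown spare_a (475,234), the purple one (271,194) and the red one (411,167). I choose the cream one on the block and check it in a crop.

Run:
```python
import pickle,cv2
c=pickle.load(open("top0.pkl","rb"))["image"][200:345,245:435,::-1]
cv2.imwrite("pics/crop0.png",cv2.resize(c,None,fx=4,fy=4,interpolation=cv2.INTER_CUBIC))
c=pickle.load(open("scene0.pkl","rb"))["image"][165:280,210:410,::-1]
cv2.imwrite("pics/crop1.png",cv2.resize(c,None,fx=4,fy=4,interpolation=cv2.INTER_CUBIC))
```

```text
(no output)
```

View pics/crop0.png

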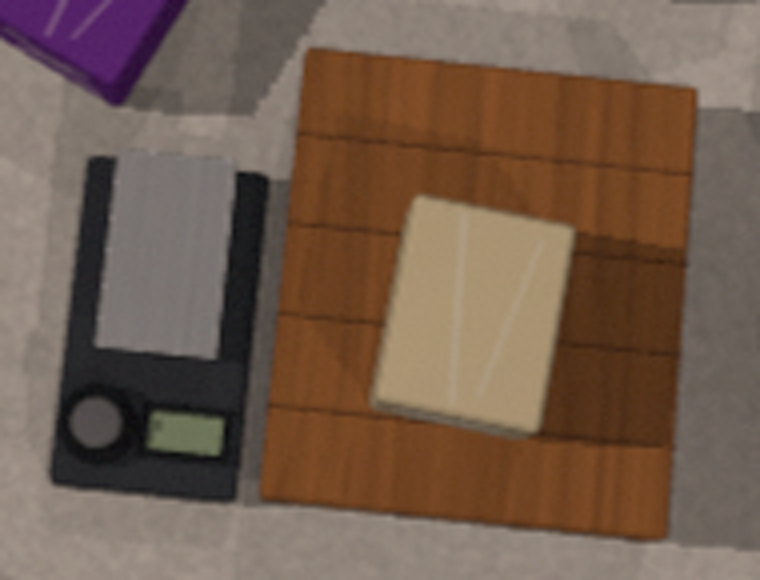

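View pics/crop1.png

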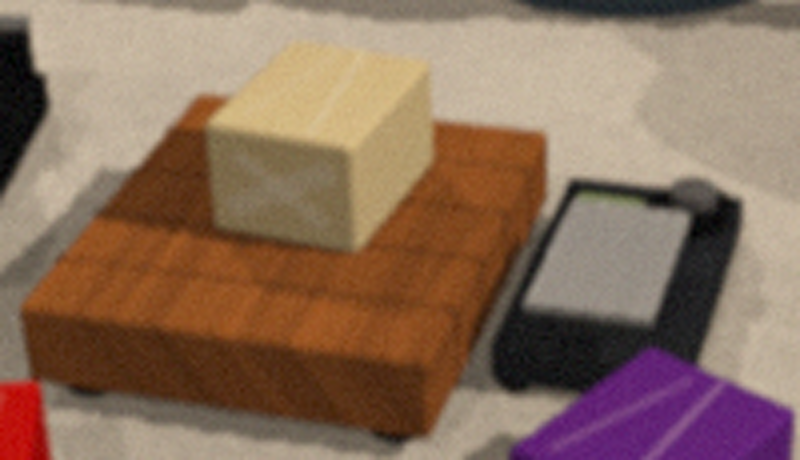

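The crop shows the cream loaf on the block. The scale is on the block's left (+y), with the button at top-view pixel (269,305). Next I fit the poses from corners seen in both cameras.

```bash
cat > fit.py <<'E'
import numpy as np
from scipy.optimize import least_squares
def proj(c,X):
    Y=np.asarray(X)@c["R"].T+c["t"]; p=Y@c["K"].T; return p[:,:2]/p[:,2:]
def rect(p,lx,ly,z):  # order: (+,+),(+,-),(-,-),(-,+)
    x,y,a=p; u=np.array([np.cos(a),np.sin(a)]); v=np.array([-u[1],u[0]])
    return np.array([[*(np.array([x,y])+sx*lx/2*u+sy*ly/2*v),z] for sx,sy in((1,1),(1,-1),(-1,-1),(-1,1))])
def fit(obs,lx,ly,z,p0=(0.4,0,0)):
    f=lambda p:np.concatenate([(proj(c,rect(p,lx,ly,z))-np.array(o)).ravel() for c,o in obs])
    r=least_squares(f,p0,loss="soft_l1"); return r.x,f(r.x).reshape(-1,2)
def up(pts,ox,oy,f=4): return (np.array(pts,float)+.5)/f-.5+np.array([ox,oy])
E
python3 - <<'E'
import pickle,numpy as np
from fit import *
T=pickle.load(open("top0.pkl","rb"));S=pickle.load(open("scene0.pkl","rb"))
t=lambda p:up(p,245,200); s=lambda p:up(p,210,165)
D={"block":(.25,.22,.06,[(307,48),(697,88),(667,538),(261,500)],[(432,372),(24,312),(200,97),(546,132)]),
"plat":(.11,.066,.058,[(115,152),(235,160),(217,358),(95,347)],[(655,328),(523,305),(577,195),(692,210)]),
"loaf":(.11,.086,.125,[(416,196),(575,227),(540,430),(377,400)],[(350,150),(207,128),(292,43),(432,62)])}
for n,(lx,ly,z,a,b) in D.items():
    for o in ([(T,t(a)),(S,s(b))],[(T,t(a))],[(S,s(b))]):
        p,r=fit(o,lx,ly,z); print(n,p.round(4),"rms",np.sqrt((r**2).mean()).round(2))
# button
for z in (.03,.035,.04,.045):
    px=t([(98,422)])[0]; 
    d=T["R"].T@np.linalg.solve(T["K"],[*px,1]); o=-T["R"].T@T["t"]; print(z,o+d*(z-o[2])/d[2])
print(fit([(T,t([(90,157),(265,175),(237,500),(53,483)]))],.185,.104,.03)[0])
E
```

```text
block [ 0.5424 -0.1218 -0.085 ] rms 0.95
block [ 0.5412 -0.1219 -0.0875] rms 0.55
block [ 0.5474 -0.1206 -0.0841] rms 0.77
plat [ 0.5593  0.051  -0.0826] rms 0.79
plat [ 0.5589  0.0513 -0.0734] rms 0.28
plat [ 0.5615  0.0509 -0.0959] rms 0.89
loaf [ 0.522  -0.112  -0.1819] rms 0.79
loaf [ 0.5209 -0.1115 -0.1823] rms 0.59
loaf [ 0.5261 -0.1118 -0.186 ] rms 0.59
0.03 [0.46885979 0.08740665 0.03      ]
0.035 [0.46851746 0.08711808 0.035     ]
0.04 [0.46817512 0.08682951 0.04      ]
0.045 [0.46783279 0.08654094 0.045     ]
[ 0.52203378  0.05342501 -0.08250714]
```

```bash
cat > st.py <<'E'
from station import arm
import numpy as np
from scipy.spatial.transform import Rotation as R
def st(tgt=None,jaw=None):
    s=arm.read_state(); M=R.from_quat(s["orientation"]).as_matrix()
    a=np.degrees(np.arctan2(M[1,2],M[0,2]))
    print("t",round(s["clock"],2),"pos",s["tool_pos"].round(4),"jawaxis deg",a.round(2),"y-axis",M[:,1].round(3),"F",s["force"].round(2),"w",round(s["grip_width"],3),"q",s["q"].round(2))
    if tgt is not None: print("delta",(np.array(tgt)-s["tool_pos"]).round(4))
    return s
E
python3 -c "
from st import *
st((.4675,.087,.1))"
```

```text
t 0.9 pos [0.1366 0.481  0.2313] jawaxis deg 74.14 y-axis [ 0.  0. -1.] F [ 0.85 -0.47  0.4 ] w 0.997 q [ 1.29  0.21 -0.03  1.32  0.    1.57]
delta [ 0.3309 -0.394  -0.1313]
```

Call:
move_arm(
  steps=[
    [-1,0.03,-0.036,0,0,0,1.1],
    [-1,0.03,-0.036,0,0,0,1.1],
    [-1,0.03,-0.036,0,0,0,1.1],
    [-1,0.03,-0.036,0,0,0,1.1],
    [-1,0.03,-0.036,0,0,0,1.1],
  ],
)

```text
clock: 1.4
tool_pos: [0.2874, 0.2994, 0.2315]
orientation: [-0.704, 0.063, -0.064, 0.704]
force: [0.1, 1.4, -0.3]
grip_width: 0.143
```

Call:
move_arm(
  steps=[
    [-1,0.03,-0.036,0,0,0,1.1],
    [-1,0.03,-0.036,0,0,0,1.1],
    [-1,0.03,-0.036,0,0,0,1.1],
    [-1,0.03,-0.036,0,0,0,1.1],
    [-1,0.03,-0.036,0,0,0,1.1],
  ],
)

```text
clock: 1.9
tool_pos: [0.4376, 0.1191, 0.2315]
orientation: [-0.706, 0.03, -0.03, 0.707]
force: [0.5, 2.1, 0.2]
grip_width: -0.003
```

Call:
move_arm(
  steps=[
    [-1,0.03,-0.034,-0.02,0,0,0],
    [-1,0,0,-0.04,0,0,0],
    [-1,0,0,-0.04,0,0,0],
    [-1,0,0,-0.03,0,0,0],
    [-1,0,0,0,0,0,0],
  ],
)

```text
clock: 2.4
tool_pos: [0.4642, 0.0864, 0.0982]
orientation: [0.707, -0.032, 0.028, -0.706]
force: [-0.0, -0.5, -0.2]
grip_width: -0.001
```

```bash
python3 -c "
from st import *
st((.4675,.087,.04))"
```

```text
t 2.4 pos [0.4642 0.0864 0.0982] jawaxis deg 85.12 y-axis [-0.006 -0.001 -1.   ] F [-0.02 -0.53 -0.18] w -0.001 q [ 0.18  0.23 -0.36  0.99 -0.    0.27]
delta [ 0.0033  0.0006 -0.0582]
```

Call:
move_arm(
  steps=[
    [-1,0,0,-0.02,0,0,0],
    [-1,0,0,-0.02,0,0,0],
    [-1,0,0,-0.01,0,0,0],
    [-1,0,0,-0.004,0,0,0],
    [-1,0,0,0,0,0,0],
  ],
)

```text
clock: 2.9
tool_pos: [0.467, 0.0871, 0.048]
orientation: [-0.706, 0.03, -0.03, 0.707]
force: [-1.9, 1.0, 3.5]
grip_width: -0.001
```

Call:
move_arm(
  steps=[
    [-1,0,0,0,0,0,0],
    [-1,0,0,0,0,0,0],
  ],
)

```text
clock: 3.1
tool_pos: [0.4671, 0.0871, 0.0481]
orientation: [-0.706, 0.03, -0.03, 0.707]
force: [-1.0, 0.7, 2.5]
grip_width: 0.0
```

Call:
move_arm(
  steps=[
    [-1,0,0,-0.004,0,0,0],
    [-1,0,0,0,0,0,0],
    [-1,0,0,0,0,0,0],
  ],
)

```text
clock: 3.4
tool_pos: [0.4675, 0.0872, 0.0453]
orientation: [-0.706, 0.029, -0.031, 0.707]
force: [-12.7, -1.3, 41.0]
grip_width: 0.001
```

Run:
```python
from st import *
import cv2
s=st()
c=arm.camera("scene"); cv2.imwrite("pics/btn.png",cv2.resize(c["image"][150:270,300:460,::-1],None,fx=4,fy=4,interpolation=cv2.INTER_CUBIC))
st()
```

```text
t 3.4 pos [0.4675 0.0872 0.0453] jawaxis deg 85.14 y-axis [ 0.003  0.001 -1.   ] F [-12.66  -1.27  41.01] w 0.001 q [ 0.18  0.28 -0.44  0.85  0.    0.27]
t 3.45 pos [0.4675 0.0872 0.0453] jawaxis deg 85.14 y-axis [ 0.002  0.001 -1.   ] F [-12.35  -1.42  41.36] w 0.0 q [ 0.18  0.28 -0.44  0.85  0.    0.27]
```

View pics/btn.png

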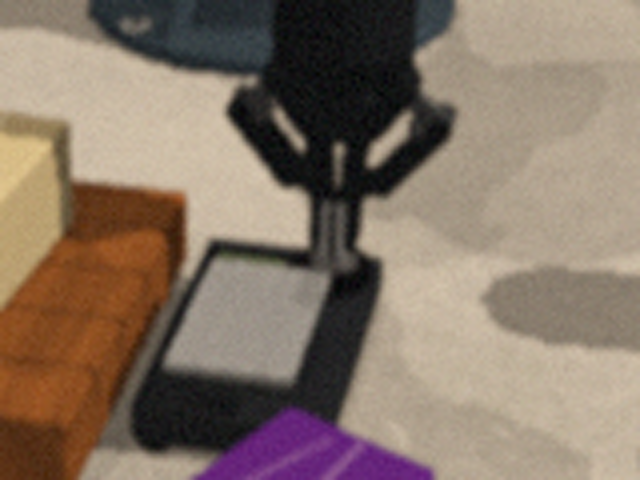

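Call:
move_arm(
  steps=[
    [-1,0,0,0.0025,0,0,0],
    [-1,0,0,0,0,0,0],
    [-1,0,0,0,0,0,0],
  ],
)

```text
clock: 3.75
tool_pos: [0.4673, 0.0871, 0.0462]
orientation: [-0.706, 0.03, -0.03, 0.707]
force: [0.8, 0.3, 3.0]
grip_width: 0.001
```

Call:
move_arm(
  steps=[
    [-1,0,0,0.0015,0,0,0],
    [-1,0,0,0,0,0,0],
    [-1,0,0,0,0,0,0],
  ],
)

```text
clock: 4.05
tool_pos: [0.4668, 0.087, 0.0473]
orientation: [-0.706, 0.03, -0.03, 0.706]
force: [3.4, 0.4, 3.1]
grip_width: 0.003
```

Call:
move_arm(
  steps=[
    [-1,0,0,0.002,0,0,0],
    [-1,0,0,0,0,0,0],
    [-1,0,0,0,0,0,0],
  ],
)

```text
clock: 4.35
tool_pos: [0.4665, 0.0869, 0.0492]
orientation: [0.707, -0.03, 0.03, -0.706]
force: [0.6, -0.2, 2.1]
grip_width: 0.003
```

Call:
move_arm(
  steps=[
    [-1,0,0,0.003,0,0,0],
    [-1,0,0,0,0,0,0],
    [-1,0,0,0,0,0,0],
  ],
)

```text
clock: 4.65
tool_pos: [0.4664, 0.0869, 0.0522]
orientation: [0.707, -0.03, 0.03, -0.706]
force: [-0.2, -0.0, 0.4]
grip_width: -0.003
```

Call:
move_arm(
  steps=[
    [0.1,0,0,0.05,0,0,0],
    [0.1,-0.005,-0.01,0.048,0,0,0],
    [0.1,-0.01,-0.045,0,0,0,0],
    [0.1,-0.013,-0.045,0,0,0,0],
    [0.1,-0.013,-0.045,0,0,0,0],
  ],
)

```text
clock: 5.15
tool_pos: [0.425, -0.0593, 0.1505]
orientation: [0.707, -0.029, 0.03, -0.706]
force: [1.0, -1.5, -0.7]
grip_width: 0.55
```

Call:
move_arm(
  steps=[
    [0.1,0,-0.045,0,0,0,0],
    [0.1,0,0,-0.035,0,0,0],
    [0.1,0,0,-0.03,0,0,0],
    [0.1,0,0,0,0,0,0],
    [0.1,0,0,0,0,0,0],
  ],
)

```text
clock: 5.65
tool_pos: [0.4254, -0.1029, 0.0858]
orientation: [-0.706, 0.03, -0.03, 0.707]
force: [-0.6, -0.2, -0.2]
grip_width: 0.548
```

Run:
```python
from st import *
import cv2
s=st((.4254,-.1032,.075))
c=arm.camera("scene"); cv2.imwrite("pics/p1.png",cv2.resize(c["image"][130:280,210:410,::-1],None,fx=4,fy=4,interpolation=cv2.INTER_CUBIC))
```

```text
t 5.65 pos [ 0.4254 -0.1029  0.0858] jawaxis deg 85.15 y-axis [-0.001  0.    -1.   ] F [-0.57 -0.2  -0.19] w 0.548 q [-0.24  0.17 -0.47  0.93  0.   -0.15]
delta [ 0.     -0.0003 -0.0108]
```

View pics/p1.png

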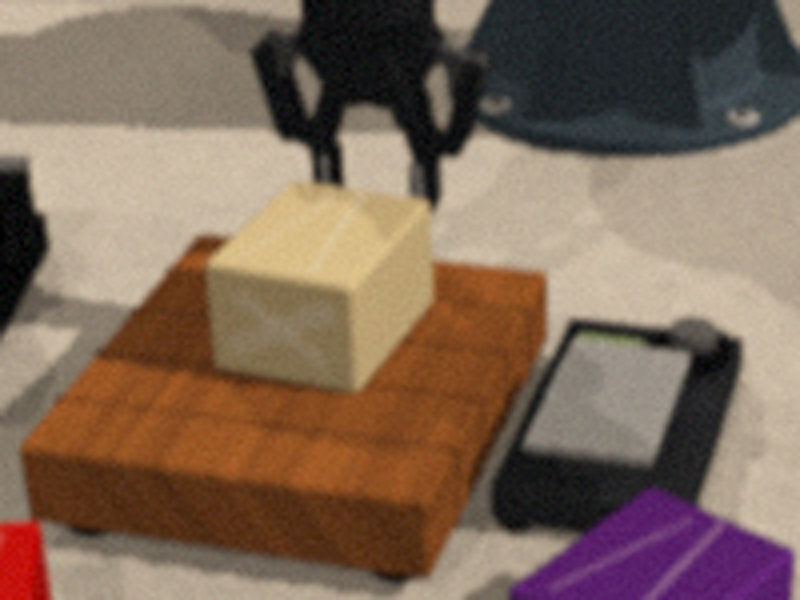

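Call:
move_arm(
  steps=[
    [0.1,0,0,-0.01,0,0,0],
    [0.1,0.01,-0.0009,0,0,0,0],
    [0.1,0.01,-0.0009,0,0,0,0],
    [0.1,0.005,-0.0004,0,0,0,0],
    [0.1,0.005,-0.0004,0,0,0,0],
  ],
)

```text
clock: 6.2
tool_pos: [0.456, -0.1057, 0.0753]
orientation: [0.707, -0.03, 0.03, -0.706]
force: [-2.5, -1.2, -0.7]
grip_width: 0.55
```

Call:
move_arm(
  steps=[
    [0.1,0.005,-0.0004,0,0,0,0],
    [0.1,0.005,-0.0004,0,0,0,0],
    [0.1,0.004,-0.0004,0,0,0,0],
    [0.1,0.003,-0.0002,0,0,0,0],
    [0.1,0,0,0,0,0,0],
  ],
)

```text
clock: 6.7
tool_pos: [0.4732, -0.1071, 0.0754]
orientation: [-0.706, 0.03, -0.03, 0.706]
force: [0.1, -0.3, -0.1]
grip_width: 0.552
```

Run:
```python
from st import *
import cv2,pickle
s=st((.4792,-.1078,.075))
for n,(x,y) in (("scene",(210,130)),("top",(245,195))):
    c=arm.camera(n); pickle.dump(c,open(n+"1.pkl","wb"));cv2.imwrite(f"pics/p2{n}.png",cv2.resize(c["image"][y:y+150,x:x+200,::-1],None,fx=4,fy=4,interpolation=cv2.INTER_CUBIC))
```

```text
t 6.7 pos [ 0.4732 -0.1071  0.0754] jawaxis deg 85.15 y-axis [ 0.001 -0.    -1.   ] F [ 0.1  -0.28 -0.07] w 0.552 q [-0.22  0.27 -0.37  0.93  0.   -0.14]
delta [ 0.006  -0.0007 -0.0004]
```

View pics/p2scene.png

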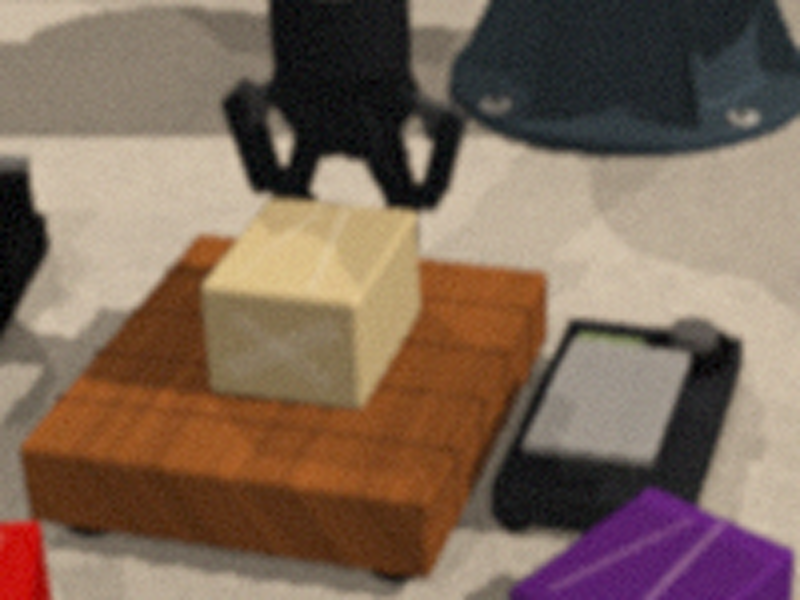

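View pics/p2top.png

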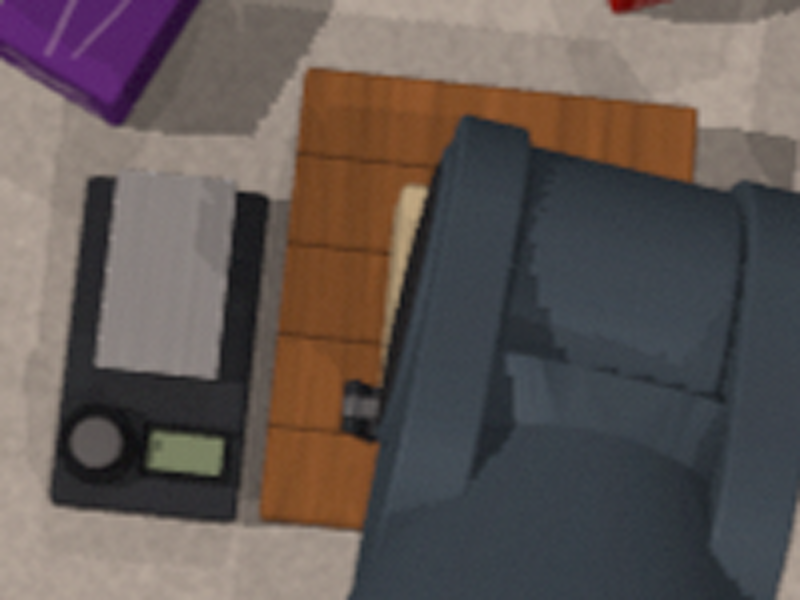

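Run:
```python
import pickle
from fit import *
S=pickle.load(open("scene1.pkl","rb"))
p,r=fit([(S,up([(360,307),(203,288),(265,198),(420,211)],210,130))],.11,.086,.125); print(p,r.round(1).tolist())
q,r=fit([(S,up([(655,468),(523,445),(577,335),(692,350)],210,130))],.11,.066,.058)
for b in ((.559,.051),(.5615,.0509)):
    d=p[:2]-b; a=-.085; print(d@[np.cos(a),np.sin(a)],d@[-np.sin(a),np.cos(a)])
```

```text
[ 0.5441894  -0.11176288 -0.05923662] [[0.4, -0.2], [-0.6, 0.4], [0.8, -0.2], [-0.6, -0.0]]
-0.0009389361875810263 -0.1634326383485705
-0.003438400142116939 -0.16354524358812633
```

Call:
move_arm(
  steps=[
    [0.1,0.003,-0.0003,0,0,0,0],
    [0.1,0,0,0,0,0,0],
    [0.1,-0.02,0.0017,0,0,0,0],
    [0.1,-0.02,0.0017,0.03,0,0,0],
    [0.1,0,0,0.04,0,0,-8],
  ],
)

```text
clock: 7.3
tool_pos: [0.4326, -0.1034, 0.1448]
orientation: [-0.702, 0.081, -0.078, 0.703]
force: [1.5, -0.6, 0.7]
grip_width: 0.55
```

Call:
move_arm(
  steps=[
    [0.1,0,-0.02,0.015,0,0,-8],
    [0.1,0,-0.02,0,0,0,-8],
    [0.1,0,-0.02,0,0,0,-8],
    [0.1,0,-0.02,0,0,0,-8],
    [0.1,0.02,-0.015,0,0,0,-8],
  ],
)

```text
clock: 7.8
tool_pos: [0.4549, -0.2002, 0.1608]
orientation: [0.632, -0.317, 0.317, -0.632]
force: [0.5, 0.2, 1.2]
grip_width: 0.55
```

Call:
move_arm(
  steps=[
    [0.1,0.02,0,0,0,0,-8],
    [0.1,0.02,0,0,0,0,-8],
    [0.1,0.02,0,0,0,0,-8],
    [0.1,0.02,0,0,0,0,-8],
    [0.1,0,0,0,0,0,-8],
  ],
)

```text
clock: 8.3
tool_pos: [0.5377, -0.1989, 0.16]
orientation: [0.486, -0.513, 0.514, -0.486]
force: [0.2, -0.6, -0.4]
grip_width: 0.552
```

Run:
```python
from st import *
import cv2,pickle
s=st((.5378,-.1981,.075))
for n,(x,y) in (("scene",(210,130)),("top",(245,195))):
    c=arm.camera(n); pickle.dump(c,open(n+"2.pkl","wb"));cv2.imwrite(f"pics/p3{n}.png",cv2.resize(c["image"][y:y+150,x:x+200,::-1],None,fx=4,fy=4,interpolation=cv2.INTER_CUBIC))
```

```text
t 8.3 pos [ 0.5377 -0.1989  0.16  ] jawaxis deg -3.15 y-axis [ 0.001 -0.    -1.   ] F [ 0.21 -0.62 -0.36] w 0.552 q [-0.35  0.38  0.02  1.2   0.    1.27]
delta [ 0.0001  0.0008 -0.085 ]
```

View pics/p3scene.png

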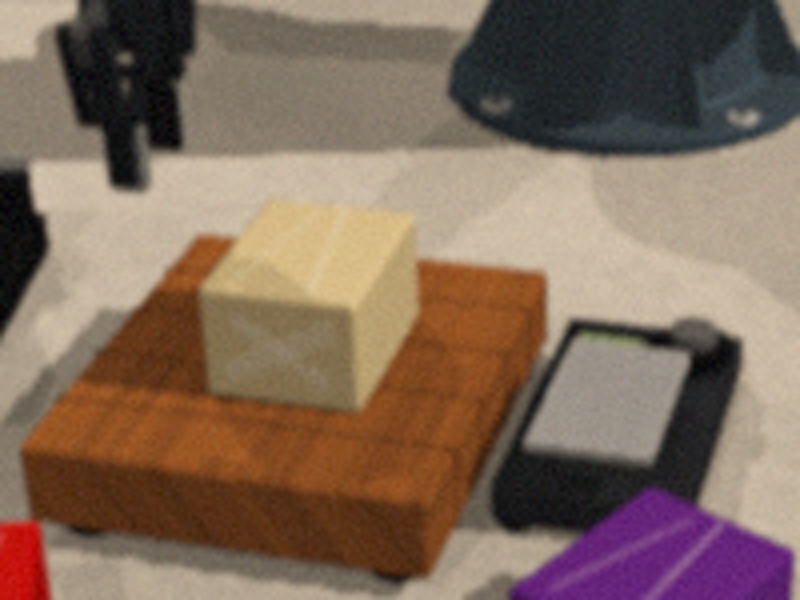

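View pics/p3top.png

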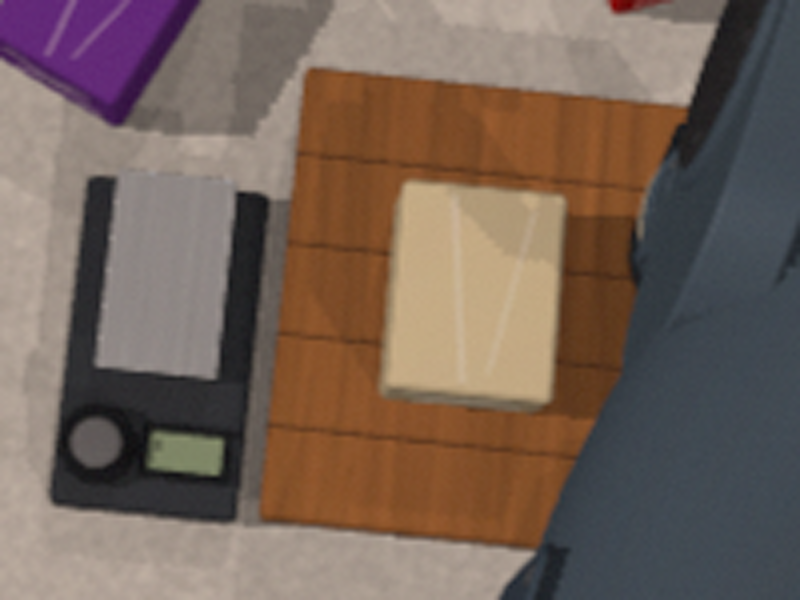

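Run:
```python
import pickle
from fit import *
S=pickle.load(open("scene2.pkl","rb"));T=pickle.load(open("top2.pkl","rb"))
a=-.085
for o in ([(T,up([(403,180),(567,197),(552,404),(382,389)],245,195))],[(S,up([(353,310),(199,290),(265,201),(416,212)],210,130))]):
    p,r=fit(o,.11,.086,.125); d=p[:2]-(.559,.051); print(p.round(4),r.round(1).tolist(),d@[np.cos(a),np.sin(a)],d@[-np.sin(a),np.cos(a)])
```

```text
[ 0.542  -0.1111 -0.0882] [[-0.1, -0.2], [-0.0, -0.3], [-0.3, 0.5], [0.4, 0.1]] -0.0031400992513075654 -0.1629626197011862
[ 0.5469 -0.1132 -0.0742] [[0.7, -0.3], [-1.0, 0.3], [0.3, -0.5], [-0.2, 0.4]] 0.0018538104784317287 -0.16466965453953644
```

Call:
move_arm(
  steps=[
    [0.1,0,0,-0.04,0,0,-1.7],
    [0.1,0,0,-0.035,0,0,0],
    [0.1,0,0,-0.01,0,0,0],
    [0.1,0,0,0,0,0,0],
    [0.1,0.0009,0.01,0,0,0,0],
  ],
)

```text
clock: 8.9
tool_pos: [0.5372, -0.1897, 0.0769]
orientation: [0.48, -0.519, 0.52, -0.48]
force: [-0.8, 0.1, 0.6]
grip_width: 0.553
```

Call:
move_arm(
  steps=[
    [0.1,0.0009,0.01,0,0,0,0],
    [0.1,0.0004,0.005,0,0,0,0],
    [0.1,0.0004,0.005,0,0,0,0],
    [0.1,0.0004,0.005,0,0,0,0],
    [0.1,0.0009,0.01,0,0,0,0],
  ],
)

```text
clock: 9.4
tool_pos: [0.5398, -0.1544, 0.0757]
orientation: [0.48, -0.519, 0.52, -0.479]
force: [-0.3, -4.3, 1.7]
grip_width: 0.548
```

Run:
```python
from st import *
st((.559-.0545*.085,.051-.0545*.9964,.075))
```

```text
t 9.4 pos [ 0.5398 -0.1544  0.0757] jawaxis deg -4.6 y-axis [ 0.001 -0.001 -1.   ] F [-0.34 -4.34  1.75] w 0.548 q [-0.28  0.41 -0.16  1.   -0.    1.37]
delta [ 0.0146  0.1511 -0.0007]
```

Call:
move_arm(
  steps=[
    [0.1,0.0009,0.01,0,0,0,0],
    [0.1,0.0009,0.01,0,0,0,0],
    [0.1,0.0009,0.01,0,0,0,0],
    [0.1,0.0009,0.01,0,0,0,0],
    [0.1,0.0009,0.01,0,0,0,0],
  ],
)

```text
clock: 9.9
tool_pos: [0.5441, -0.1031, 0.0753]
orientation: [0.48, -0.519, 0.52, -0.48]
force: [-0.2, -4.7, 1.7]
grip_width: 0.55
```

Call:
move_arm(
  steps=[
    [0.1,0.0009,0.01,0,0,0,0],
    [0.1,0.0009,0.01,0,0,0,0],
    [0.1,0.0009,0.01,0,0,0,0],
    [0.1,0.0009,0.01,0,0,0,0],
    [0.1,0,0,0,0,0,0],
  ],
)

```text
clock: 10.4
tool_pos: [0.5476, -0.0624, 0.0751]
orientation: [-0.48, 0.519, -0.519, 0.48]
force: [-0.0, 0.2, -0.1]
grip_width: 0.553
```

Run:
```python
from st import *
import cv2,pickle
s=st((.559-.0545*.085,.051-.0545*.9964,.075))
for n,(x,y) in (("scene",(230,130)),("top",(245,195))):
    c=arm.camera(n); pickle.dump(c,open(n+"3.pkl","wb"));cv2.imwrite(f"pics/p4{n}.png",cv2.resize(c["image"][y:y+150,x:x+200,::-1],None,fx=4,fy=4,interpolation=cv2.INTER_CUBIC))
```

```text
t 10.4 pos [ 0.5476 -0.0624  0.0751] jawaxis deg -4.48 y-axis [-0.     0.001 -1.   ] F [-0.03  0.21 -0.14] w 0.553 q [-0.11  0.39 -0.19  0.99  0.    1.54]
delta [ 0.0067  0.0591 -0.0001]
```

View pics/p4scene.png

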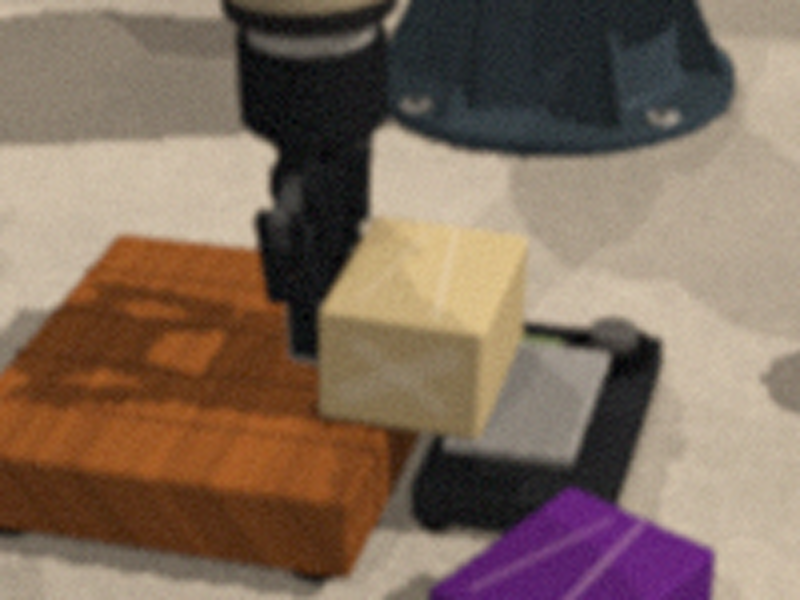

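View pics/p4top.png

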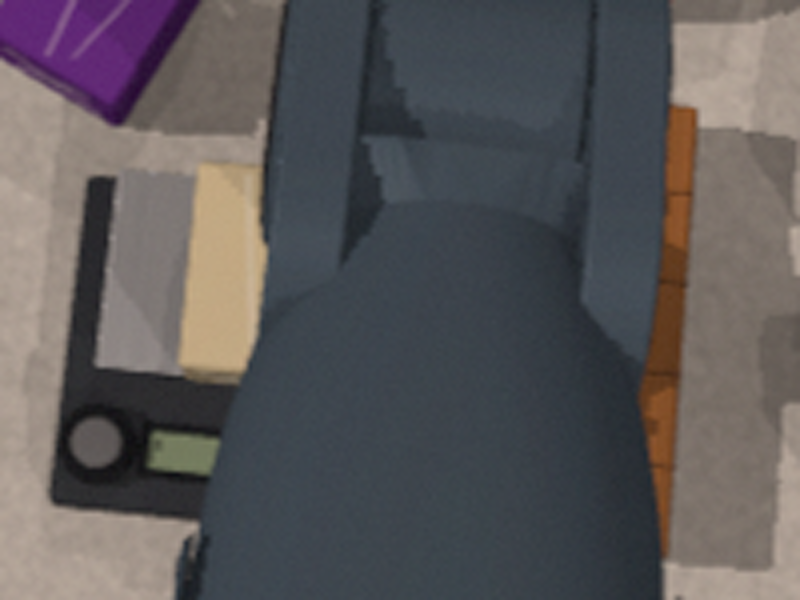

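Run:
```python
import pickle
from fit import *
S=pickle.load(open("scene3.pkl","rb"))
a=-.085
p,r=fit([(S,up([(478,338),(321,310),(371,218),(526,236)],230,130))],.11,.086,.125); d=p[:2]-(.5605,.051); print(p.round(4),r.round(1).tolist(),d@[np.cos(a),np.sin(a)],d@[-np.sin(a),np.cos(a)])
```

```text
[ 0.5571 -0.0074 -0.0902] [[0.4, -1.0], [-2.3, 1.1], [0.2, 0.1], [0.3, -0.3]] 0.001577590632432328 -0.058519047133810446
```

Call:
move_arm(
  steps=[
    [0.1,0.0009,0.01,0,0,0,0],
    [0.1,0.0009,0.01,0,0,0,0],
    [0.1,0.0009,0.01,0,0,0,0],
    [0.1,0.0009,0.01,0,0,0,0],
    [0.1,0,0,0,0,0,0],
  ],
)

```text
clock: 11.0
tool_pos: [0.5514, -0.0224, 0.0753]
orientation: [-0.48, 0.519, -0.519, 0.48]
force: [-0.7, 0.5, -0.0]
grip_width: 0.546
```

Call:
move_arm(
  steps=[
    [0.1,0.0005,0.006,0,0,0,0],
    [0.1,0.0005,0.006,0,0,0,0],
    [0.1,0.0003,0.004,0,0,0,0],
    [0.1,0.0002,0.002,0,0,0,0],
    [0.1,0,0,0,0,0,0],
  ],
)

```text
clock: 11.5
tool_pos: [0.5528, -0.0056, 0.0753]
orientation: [-0.48, 0.52, -0.519, 0.48]
force: [-1.6, -0.2, -0.4]
grip_width: 0.55
```

Call:
move_arm(
  steps=[
    [0.1,-0.0018,-0.02,0,0,0,0],
    [0.1,-0.0036,-0.04,0.02,0,0,0],
    [0.1,0,-0.04,0.045,0,0,0],
    [0.1,0,-0.05,0.04,0,0,0],
    [0.1,0,-0.05,0,0,0,0],
  ],
)

```text
clock: 12.0
tool_pos: [0.5492, -0.1894, 0.1685]
orientation: [0.479, -0.517, 0.521, -0.481]
force: [1.3, -0.2, 0.3]
grip_width: 0.55
```

Run:
```python
from st import *
import cv2,pickle
s=st()
for n,(x,y) in (("scene",(230,130)),("top",(245,195))):
    c=arm.camera(n); pickle.dump(c,open(n+"4.pkl","wb"));cv2.imwrite(f"pics/p5{n}.png",cv2.resize(c["image"][y:y+150,x:x+200,::-1],None,fx=4,fy=4,interpolation=cv2.INTER_CUBIC))
```

```text
t 12.0 pos [ 0.5492 -0.1894  0.1685] jawaxis deg -4.47 y-axis [ 0.006 -0.001 -1.   ] F [ 1.31 -0.2   0.33] w 0.55 q [-0.33  0.39  0.05  1.22  0.    1.32]
```

View pics/p5scene.png

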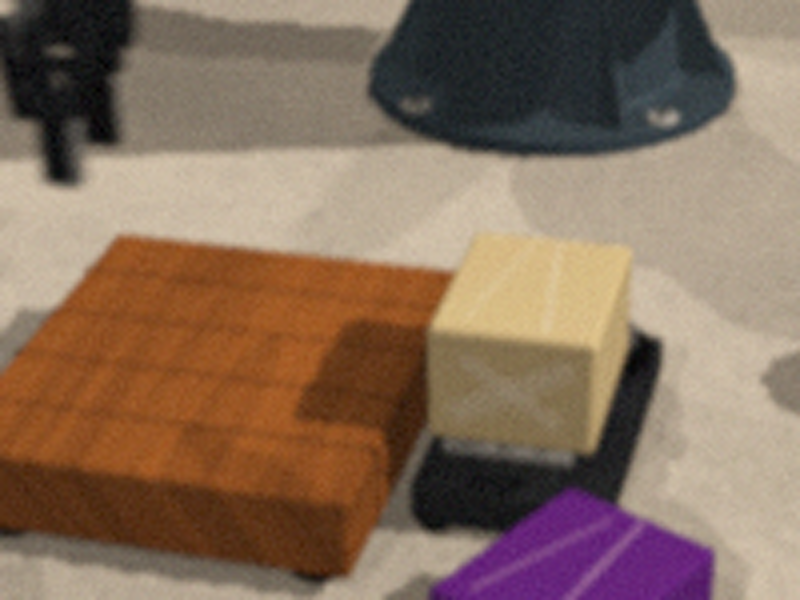

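View pics/p5top.png

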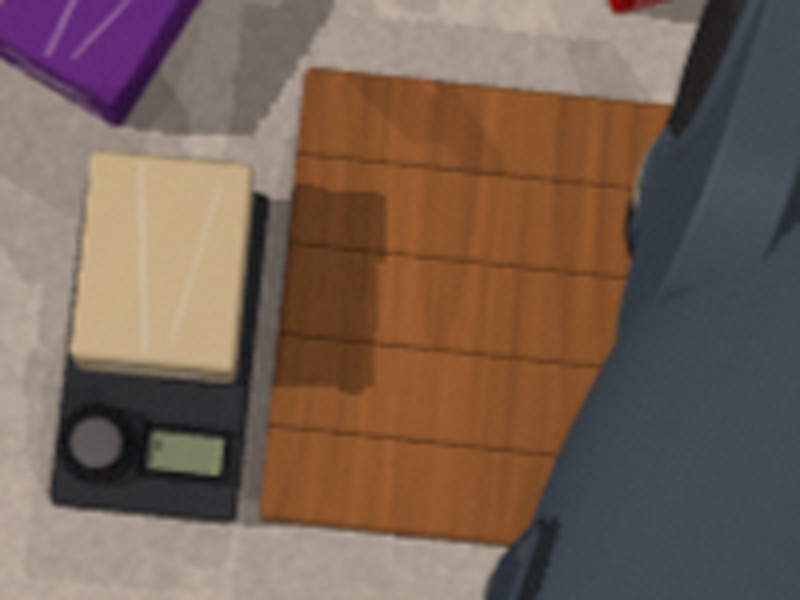

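Run:
```python
import pickle
from fit import *
S=pickle.load(open("scene4.pkl","rb"));T=pickle.load(open("top4.pkl","rb"))
a=-.085
for b,o in (((.559,.0512),[(T,up([(92,152),(252,165),(236,373),(73,357)],245,195))]),((.5615,.0509),[(S,up([(596,350),(429,332),(476,234),(631,248)],230,130))])):
    p,r=fit(o,.11,.086,.123); d=p[:2]-b; print(p.round(4),r.round(1).tolist(),d@[np.cos(a),np.sin(a)],d@[-np.sin(a),np.cos(a)])
```

```text
[ 0.5561  0.0506 -0.0694] [[-0.4, -0.5], [0.7, -0.3], [0.3, 0.1], [-0.7, 0.7]] -0.002790829799841515 -0.0008320654069839151
[ 0.5618  0.0502 -0.0732] [[0.7, 0.1], [-0.8, -0.1], [-0.5, -0.3], [0.6, 0.1]] 0.00037831526157843345 -0.000708153145322882
```

The loaf is within about 3 mm of the platform's centre in both views, square to within about 0.015 rad, and clear of the block. I'm handing in.

```bash
python3 -c "
from station import arm
print(arm.sign_off())"
```

```text
the job is handed in; nothing more can be done
None
```

The scale was zeroed and the halva loaf now lies centred and square on the platform. I handed the job in at about 12 s; no verdict was reported.

- **Button:** I pressed it with the closed fingers. The spring force over about 5 mm and then a hard stop showed it was fully down. The push into the stop briefly read 41 N at the fingertips. The 40 N limit is for the arm or gripper body, and only the fingers touched.
- **Loaf:** I squared it with a low push on its near face, then slid it across the gap with a two-finger push on its right face. It was never lifted.
- **Last check:** The loaf is within about 3 mm of the platform's centre along its length and 1 mm across. It is about 0.015 rad off square, flat, and clear of the block.
- **Camera agreement:** The two cameras differed by about 3 mm along the platform, well inside the 15 mm tolerance.
- **Other items:** I planned the moves to stay clear of the jug, the dispenser and both spare loaves. I did not measure them again at the end.

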